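# Set the press stop and press the lid home

## Task

Turn the stepped stop sleeve on top of the arbor press to 6. Then put the instrument case whose lid still stands proud into the nest of the pulled-out carriage, let go of it and push the carriage fully in under the ram. Pull the hand lever down to its stop so that the lid is pressed home, and let it come back up; leave the finished case and the rest of the bench as they are.

Things in the scene. Friction and masses are not known exactly. Their poses are not given: they have to be found in the camera images.
- press: Green bench arbor press, bolted to the bench; base 305 x 130 x 22 mm, open side and loading carriage towards its -x (the robot). Origin on the bench top under the vertical ram axis; x away from the robot at yaw 0. The head is 70 mm wide, its front face 40 mm in front of the ram axis, its top 200 mm above the bench. A 38 mm round foot on the ram hangs 90 mm above the bench at rest.
- sleeve: Stepped stop sleeve, a knurled steel ring 58 mm in diameter and 26 mm high that turns on the top of the ram about its vertical axis, with 18 clicks a turn, 0.349 rad apart, of about 0.15 N m each. Origin on the axis at its underside, 236 mm above the bench at rest. Its yaw relative to the press is (n - 6) x 0.349 when number n is set: 0 at 6, growing counterclockwise from above.
- line_5 (a point): The broad yellow line, number 5, on the sleeve's rim, 29 mm from its axis and 3 mm above its underside. Nine lines on the sleeve's rim and top edge, 20 degrees apart, run clockwise (from above) from 1 to 9; all but 5 are white. A 44 mm cap on the ram, which does not turn, covers the middle of the sleeve and stands 6 mm above it; grip the sleeve from above round its rim.
- index_pin (a point): Top of the steel stop dog on the press head, 21 mm in front of the ram axis (press -x). The number set is the line of the sleeve that stands over this dog and over the red index lines on the cap and the head. Each line has a step below the sleeve; the one over the dog lands on it and stops the ram, after 14 mm of travel at 6 and 2 mm more for each higher number. 24 mm below the sleeve's ring at rest.
- case: Loose instrument case, grey base 90 mm (x) by 56 mm (y) by 30 mm high; its black lid, 89 x 55 x 6 mm, stands 6 mm proud of the base on an orange skirt (42 mm high in all, 37 mm when pressed home). Origin at the centre of the underside. About 0.23 kg. Either way round fits the nest. Grip it across the 56 mm width.
- lid (a joint): How far the lid of that case is pressed down, m: 0 = 6 mm proud, 0.006 = at the very bottom. It moves only above about 12 N and stays where it is left. With the stop at 6 the ram leaves it at about 0.005, a 1 mm shadow gap, which is home.
- done_case: A second, finished case of the same looks and size, its lid already home (37 mm high, no orange skirt showing). Origin at the centre of the underside. A bystander: leave it alone.
- carriage (a joint): Loading carriage, sliding along the press's +x on rails, m: 0 = pulled fully out, 0.105 = fully in, the nest centred under the ram. Friction about 1.5 N; it stays where it is left.
- nest (a point): Centre of the nest floor on the carriage, 40 mm above the bench; x and y as the press. Four corner brackets, 12 mm high with flared tops, leave a pocket 94 mm (x) by 60 mm (y), open for fingers in the middle of each side (62 mm gaps in the long sides).
- carriage_knob (a point): Upright black knob at the front of the carriage, 21 mm in diameter, 105 mm in front of the nest centre; this point is on its axis, 62 mm above the bench; the knob reaches from 24 mm below it to 12 mm above. Push the carriage here.
- lever (a joint): Hand lever on the press's right side (-y), rad: 0 = at rest, pointing forward (press -x) and 25 degrees up; grows as its end is pulled down, at most 0.72. It lowers the ram 28 mm per rad. A spring takes it back to 0 when let go; it needs 4 to 8 N at the grip until the stop is met, at about 0.5 rad with the stop at 6; 10 to 20 N there is ample.
- lever_grip (a point): Middle of the lever's black cross grip, a bar 22 mm thick and 75 mm long along the press's y, 145 mm to the right (-y) of the ram axis. It runs on a circle of 130 mm radius in the press's x-z plane about the pinion shaft, which lies 30 mm behind the ram axis (press +x) and 165 mm above the bench. 220 mm above the bench at rest.
- microscope (a point): Foot of the stereo microscope, fixed, which takes up about 0.45 to 0.76 m in x and -0.2 to -0.47 m in y and is about 0.5 m tall: go round in front of it. An arm that starts to its right (at y below -0.5) must pull in to x below 0.40 before it swings across to the left.
- phone: Phone in a black bumper case, 163 x 79 x 11 mm, lying on the bench; a bystander. Origin at the centre of its underside.
- pot: Small screw-lid jar, black lid, 50 mm across and 63 mm high, to the right on the bench; a bystander. Origin at the centre of its underside.
Not all that is in view belongs to the job. What is shaped like the case but blue is not meant.

How it is judged:
On the way, in this order (a step that is already met when the one before it is completed fails the run):
1. the stop sleeve is set to 6 and let go (x of line_5 in the frame of press below -0.02 m and y of line_5 in the frame of press between -0.0135 and -0.0066 m and angle between the x axis of sleeve and the x axis of press, either way round below 0.12 rad and contact force between the fingers and sleeve below 0.3 N), for 0.2 s.
2. the case sits flat in the nest of the carriage and is let go (horizontal distance between case and nest below 0.006 m and z of case in the frame of nest between -0.003 and 0.003 m and angle between the x axis of case and the x axis of nest, either way round below 0.12 rad and angle between case's own z axis and vertical below 0.06 rad and contact force between the fingers and case below 0.3 N), for 0.2 s.
3. the carriage with the case is fully in (horizontal distance between case and nest below 0.006 m and z of case in the frame of nest between -0.003 and 0.003 m and angle between the x axis of case and the x axis of nest, either way round below 0.12 rad and angle between case's own z axis and vertical below 0.06 rad and value of joint carriage above 0.099 m), for 0.2 s.
4. with the stop at 6 the lever brings the ram down to the stop and the lid goes home (x of line_5 in the frame of press below -0.02 m and y of line_5 in the frame of press between -0.0135 and -0.0066 m and angle between the x axis of sleeve and the x axis of press, either way round below 0.12 rad and value of joint carriage above 0.099 m and value of joint lid above 0.0042 m and value of joint lever above 0.44 rad), for 0.05 s.
At the end, for the whole second after the job is handed in: The sleeve is at 6 (within about 0.1 rad), the carriage is fully in (within 6 mm), the case sits flat in its nest (within 6 mm and 0.12 rad) and at rest, its lid stands at most 1.8 mm proud, and the lever is back up (within 0.1 rad) (all of step 3 and x of line_5 in the frame of press below -0.02 m and y of line_5 in the frame of press between -0.0135 and -0.0066 m and angle between the x axis of sleeve and the x axis of press, either way round below 0.12 rad and value of joint lid above 0.0042 m and value of joint lever below 0.1 rad and linear speed of case below 0.02 m/s); the robot touches nothing.
It fails at once if the case is crushed by the ram (contact force between ram and case above 150 N).
It fails at once if the ram comes down on the case with the stop not at 6 (contact force between ram and case above 2 N and not (x of line_5 in the frame of press below -0.02 m and y of line_5 in the frame of press between -0.0135 and -0.0066 m and angle between the x axis of sleeve and the x axis of press, either way round below 0.12 rad)).
It fails at once if the finished case, the phone or the jar is moved by more than 30 mm (distance of any of done_case, phone, pot from where it was at the start of the episode above 0.03 m).
It also fails if it takes over 72 s, if anything falls off the work surface, if the arm or the gripper's body presses on something with over 40 N, if the wrist force passes 120 N, or if a joint passes its speed limit or range.

## Robot

A 7-joint arm with a two-finger parallel gripper is mounted at the origin on a cart in front of the work surface, level with it; the furniture and walls round the work are solid. World frame = base frame: x ahead of the robot, y to its left, z up, the work surface at z = 0. Lengths are in m, angles in rad, forces in N, time in s.
With the tool pointing down it reaches from about 0.4 to 0.9 m from the base axis. Payload 5.5 kg.
Tool frame: the origin (TCP) lies midway between the tips of the shut fingers; the grasp point (between the pads) lies 19 mm behind it (manip.grip_depth is the distance from the TCP to the grasp point, in m); z points along the fingers, y is the line along which they close (so a half turn about z gives the same grasp; the last joint's range is limited). The gripper opens to 92 mm and grips with 3 to 60 N. Pads are 19 mm wide; open, the fingers measure 130 mm over their backs; the gripper's body (75 mm by 190 mm) begins 47 mm behind the grasp point.
Start: joints at [-0.867, 0.501, -0.427, 1.55, 0.221, 1.138, -0.21], TCP at [0.277, 0.588, 0.227] pointing down, gripper open.
Joint ranges: [-2.88, 2.88], [-0.31, 2.03], [-1.54, 1.56], [0.2, 2.42], [-1.41, 4.55], [0.19, 2.02], [-2.57, 2.57]. Speed limits (rad/s): [2.57, 2.57, 3.14, 3.14, 3.14, 3.14, 3.14].

## Interface

Orientations are given as a unit quaternion [x, y, z, w].
In Python, from bench import manip, effector, viewer gives the robot as it stands. Calls block until the motion is done:
- manip.move_pose(position, orientation): joint-space move of the TCP to a pose.
- manip.servo_line(position, ori=None, vel=0.15): straight line of the TCP; ori=None keeps the orientation; vel is the mean speed in m/s.
- manip.movej(angles): joint-space move.
- effector.open_jaws() and effector.close(f_grip=None): open the fingers fully, or close them until they stop; f_grip is the grip in N (None keeps the last).
- manip.sleep(seconds).
- manip.solve_ik(position, orientation): joint angles nearest the present ones, or None.
- viewer.get_image(name): name is "scene" or "top"; returns the picture (480x640x3 uint8, red, green, blue); there is no depth.
- viewer.get_calibration(name): a dict with "vfov" (degrees; the focal length in pixels is half the picture's height over the tangent of half this angle, whatever the lens; pixels are square), "cx", "cy" (the principal point, pixels), "dist_coeffs" ([k1, k2, p1, p2, k3] as OpenCV has them; the pictures are not rectified), "eye" and "attitude" of the camera in the world. Camera axes: x right, y down, z forward; pixel columns grow to the right and rows downward; lengths in m; the calibration is good to about 2 mm. A picture is of the moment at which its call begins. get_calibration takes no time and is no camera call.
A pose or a line that the arm cannot do raises manip.PlanningError and nothing moves.
- manip.hand_in(): hands the job in; it is judged then, once.
Readings, each from a call of its own:
- manip.current_clock(): time.
- manip.current_q(): joint angles.
- manip.current_joint_velocities(): joint speeds.
- manip.current_tau(): joint torques, N m.
- manip.current_tool_pos(): TCP position.
- manip.current_tcp_rot(): TCP orientation.
- manip.current_force(): force on the tool from outside, world axes, zero at the start.
- manip.current_wrist_torque(): the same for the moment, N m.
- manip.current_finger_gap(): finger opening in m.
- manip.current_gripper_force(): force on a finger pad.
Only numpy, scipy, OpenCV 4.12 (cv2) and the standard library are available. Lean on these libraries where they do the work, as an engineer would, in place of code of your own. Each camera call takes 0.05 s, during which the arm holds its last target. There are 200 camera calls.

## Working session

There is one attempt and no reset: what is moved stays moved. The work goes in short steps, each a Python script; the robot and the scene stay as the last script left them, time stands still between calls to the robot, and variables do not carry over. Pictures are saved under pics/ and viewed, at most 10 in all, crops included, and the job is handed in when it is done.

```bash
ls; mkdir -p pics
python3 - <<'E'
from bench import manip, effector, viewer
import cv2
for n in("scene","top"):
    cv2.imwrite(f"pics/{n}0.png",viewer.get_image(n)[:,:,::-1]); print(n,viewer.get_calibration(n))
print(manip.current_clock(),manip.current_tool_pos(),manip.current_tcp_rot(),manip.grip_depth)
E
```

```text
pics
scene {'vfov': 44.2282755655776, 'cx': 325.07798845944416, 'cy': 242.5129417687959, 'dist_coeffs': array([-0.05354461,  0.        ,  0.        ,  0.        ,  0.        ]), 'eye': array([-0.3075647 , -0.30679464,  1.24158035]), 'attitude': array([ 0.796761  , -0.48169142,  0.19212978, -0.31021192])}
top {'vfov': 52.04672278638805, 'cx': 309.8183077123666, 'cy': 237.8607423907439, 'dist_coeffs': array([-0.03509286,  0.        ,  0.        ,  0.        ,  0.        ]), 'eye': array([0.43662569, 0.14859637, 1.49459076]), 'attitude': array([-0.69955885,  0.71292839, -0.03380096,  0.0347565 ])}
0.1 [0.27709121 0.58727369 0.22578469] [ 2.18581909e-01  9.75818208e-01 -8.51117320e-04 -2.20250807e-04] 0.0188
```

View pics/scene0.png

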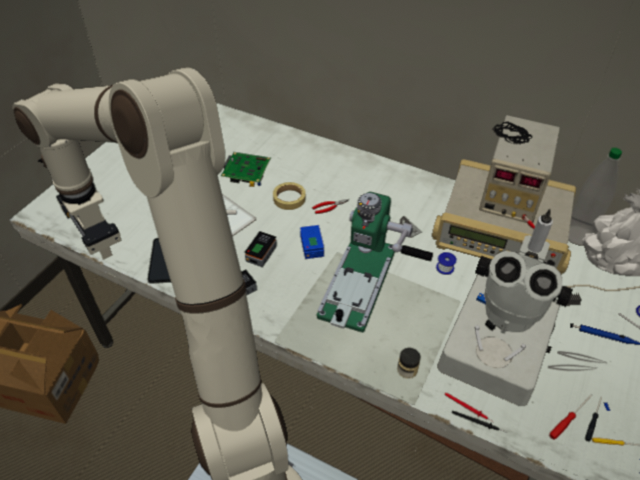

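View pics/top0.png

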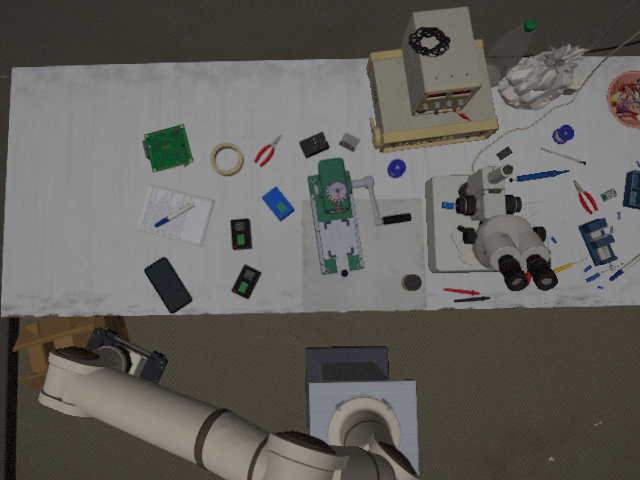

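The scene view shows the press at about (360,260). In the top view the press is at (337,215), the sleeve at (337,193), two dark cases at (241,234) and (246,281), the blue decoy at (278,203) and the lever grip at (397,218). Next I zoom in to tell the cases apart and read the sleeve.

```bash
cat > h.py <<'E'
from bench import manip, effector, viewer
import numpy as np, cv2
from scipy.spatial.transform import Rotation as R
def cam(n):
    c=viewer.get_calibration(n); f=240/np.tan(np.radians(c['vfov'])/2)
    return np.array([[f,0,c['cx']],[0,f,c['cy']],[0,0,1]]),c['dist_coeffs'],np.array(c['eye']),R.from_quat(c['attitude']).as_matrix()
def ray(n,uv,z):
    K,d,e,A=cam(n); p=cv2.undistortPoints(np.array(uv,float).reshape(-1,1,2),K,d).reshape(-1,2)
    r=np.c_[p,np.ones(len(p))]@A.T
    return e+r*((z-e[2])/r[:,2])[:,None]
def proj(n,P):
    K,d,e,A=cam(n); return cv2.projectPoints((np.atleast_2d(P)-e)@A,np.zeros(3),np.zeros(3),K,d)[0].reshape(-1,2)
def down(yaw): # tool z down; tool y axis along world direction yaw
    y=np.array([np.cos(yaw),np.sin(yaw),0]); z=np.array([0,0,-1.]); x=np.cross(y,z)
    return R.from_matrix(np.c_[x,y,z]).as_quat()
def big(im,u,v,w,h,s): return cv2.resize(im[v:v+h,u:u+w],None,fx=s,fy=s,interpolation=cv2.INTER_CUBIC)
E
python3 - <<'E'
from h import *
t=cv2.imread("pics/top0.png");s=cv2.imread("pics/scene0.png")
a=np.hstack([big(t,220,210,50,50,8),big(t,312,168,50,50,8)])
b=np.hstack([big(s,230,215,50,25,8),big(s,345,185,50,25,8)])
cv2.imwrite("pics/c1.png",np.vstack([a[:400],b[:200]]))
for c in("top","scene"): print(c,proj(c,[[.7,.0,0]]))
print(ray("top",[[337,193]],.262),ray("top",[[241,234],[246,281]],.04),ray("scene",[[262,247]],.04))
E
```

```text
top [[357.55116479 198.83248324]]
scene [[392.46930383 273.5247623 ]]
[[0.66983035 0.07787622 0.262     ]] [[0.59362056 0.35394141 0.04      ]
 [0.45385763 0.33995038 0.04      ]] [[0.58706055 0.34526734 0.04      ]]
```

View pics/c1.png

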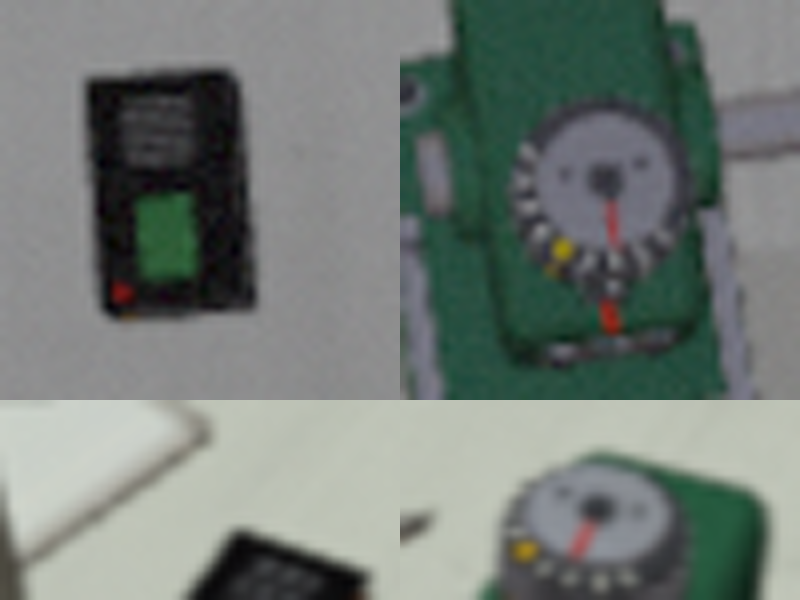

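The zoom shows the yellow line 5 two steps clockwise of the red index, so the sleeve is at 3 and needs +60° (CCW). Case 1 has a trace of orange at its lower left edge. I now measure the masks.

Run:
```python
from h import *
t=cv2.imread("pics/top0.png");s=cv2.imread("pics/scene0.png")
def blobs(im,n,box,m,z,lo=30):
    u,v,w,h=box; mk=np.zeros(m.shape,np.uint8); mk[v:v+h,u:u+w]=m[v:v+h,u:u+w]
    for c in cv2.findContours(mk,0,2)[0]:
        if cv2.contourArea(c)>lo:
            r=cv2.minAreaRect(c); P=ray(n,cv2.boxPoints(r),z); e=P[1]-P[0]; g=P[2]-P[1]
            print(n,r[0],'A',cv2.contourArea(c),'ctr',P.mean(0).round(4),'L',np.linalg.norm(e).round(4),np.linalg.norm(g).round(4),'yaw',np.degrees(np.arctan2(e[1],e[0])).round(1),np.degrees(np.arctan2(g[1],g[0])).round(1))
dark=lambda im:(cv2.morphologyEx((im.max(2)<75).astype(np.uint8),3,np.ones((9,9),np.uint8)))
for b in [(225,212,35,45),(228,258,40,45)]: # fill interior by non-light
    blobs(t,"top",b,(t.min(2)<95).astype(np.uint8),.042)
blobs(t,"top",(335,258,20,22),(t.max(2)<70).astype(np.uint8),.074,8)
blobs(s,"scene",(325,300,25,25),(s.max(2)<60).astype(np.uint8),.074,8)
blobs(t,"top",(378,208,40,20),(t.max(2)<70).astype(np.uint8),.225,8)
blobs(s,"scene",(395,240,45,30),(s.max(2)<60).astype(np.uint8),.225,8)
for n,im in(("top",t),("scene",s)):
    H=cv2.cvtColor(im,cv2.COLOR_BGR2HSV); o=((H[...,0]>5)&(H[...,0]<20)&(H[...,1]>110)&(H[...,2]>70))
    for b in [(222,208,40,50),(226,255,45,50),(240,225,40,45),(236,265,25,30)]:
        q=o[b[1]:b[1]+b[3],b[0]:b[0]+b[2]]; print(n,b,q.sum(),np.argwhere(q)[:6,::-1].tolist())
print(ray("top",[[312+(605/8-50),168+182/8]],.268),ray("scene",[[345+(597-400)/8,185+(508-400)/8]],.268))
a=np.hstack([big(s,232,222,50,50,8),big(t,225,258,50,50,8)])
cv2.imwrite("pics/c2.png",np.vstack([a,np.hstack([big(t,310,210,100,25,8)])]))
```

```text
top (240.8857879638672, 233.90101623535156) A 546.5 ctr [0.5938 0.354  0.042 ] L 0.0585 0.0911 yaw -87.0 -176.3
top (246.00001525878906, 281.5) A 554.0 ctr [0.4525 0.3397 0.042 ] L 0.0891 0.0571 yaw -27.1 -117.5
top (344.0, 273.0) A 26.5 ctr [0.4712 0.0526 0.074 ] L 0.0173 0.0173 yaw -91.1 178.5
scene (339.0, 315.0) A 54.5 ctr [0.459 0.045 0.074] L 0.0356 0.0147 yaw 26.8 -62.2
top (396.2899475097656, 218.52999877929688) A 189.0 ctr [ 0.6065 -0.0772  0.225 ] L 0.0745 0.0208 yaw -82.9 -174.2
scene (416.126953125, 252.5346221923828) A 204.5 ctr [ 0.6014 -0.0791  0.225 ] L 0.0247 0.0719 yaw 11.4 -83.0
top (222, 208, 40, 50) 0 []
top (226, 255, 45, 50) 0 []
top (240, 225, 40, 45) 0 []
top (236, 265, 25, 30) 0 []
scene (222, 208, 40, 50) 12 [[24, 46], [25, 46], [26, 46], [26, 47], [27, 47], [28, 47]]
scene (226, 255, 45, 50) 17 [[22, 0], [23, 0], [24, 0], [25, 1], [26, 1], [27, 1]]
scene (240, 225, 40, 45) 20 [[6, 29], [7, 29], [8, 29], [8, 30], [9, 30], [10, 30]]
scene (236, 265, 25, 30) 0 []
[[0.674441   0.07649672 0.268     ]] [[0.67420298 0.07539516 0.268     ]]
```

View pics/c2.png

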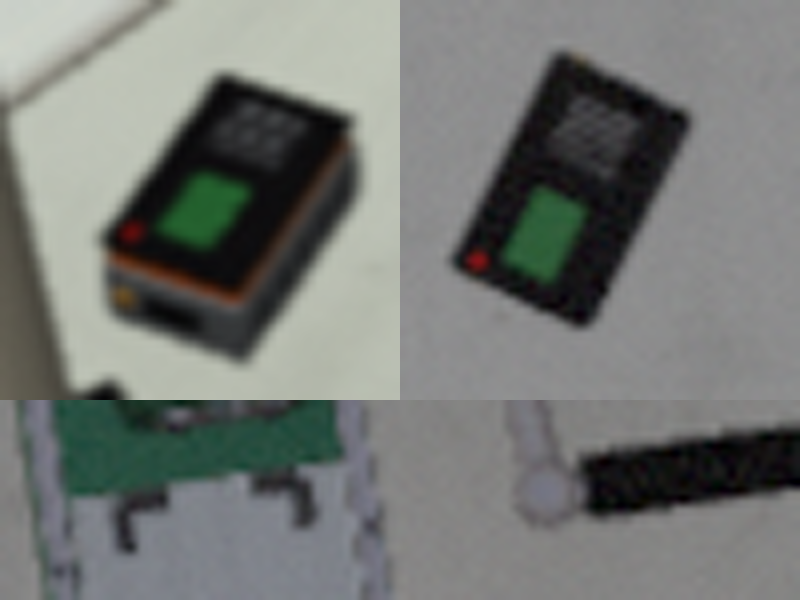

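The orange skirt on the case at top (241,234) marks it as the one to use; the other case at (246,281) shows none. Both views agree on the press: axis (0.674, 0.076), yaw about 6.9°. Next I plan the IK for the sleeve turn.

```bash
cat >> h.py <<'E'
PY=np.radians(6.9); AX=np.array([.6743,.0758])
def press(x,y,z): c,s=np.cos(PY),np.sin(PY); return np.array([AX[0]+c*x-s*y,AX[1]+s*x+c*y,z])
D=np.radians
E
python3 - <<'E'
from h import *
print('start yaw',np.degrees(R.from_quat(manip.current_tcp_rot()).as_matrix()[:,1]))
for a in range(-180,180,30):
    q=manip.solve_ik(press(0,0,.23),down(D(a))); print('sleeve',a,None if q is None else np.round(q,2))
for a in (93.5,-86.5):
    q=manip.solve_ik([.594,.354,.02],down(D(a))); print('case',a,None if q is None else np.round(q,2))
for a in (96.9,-83.1):
    q=manip.solve_ik(press(-.105,0,.06),down(D(a))); print('nest',a,None if q is None else np.round(q,2))
    q=manip.solve_ik(press(-.09,-.145,.235),down(D(a))); print('lev',a,None if q is None else np.round(q,2))
E
```

```text
start yaw [24.44192345 51.82073513 -0.10068915]
sleeve -180 [ 0.58  0.89 -1.3   1.45  0.86  1.44  2.41]
sleeve -150 [-0.89  0.93  1.35  1.51 -0.91  1.44 -2.12]
sleeve -120 [-0.83  0.78  1.13  1.5  -0.72  1.31 -1.72]
sleeve -90 [-0.31  0.52  0.23  1.49 -0.12  1.15 -1.63]
sleeve -60 [-0.23  0.52  0.11  1.48 -0.06  1.15 -1.15]
sleeve -30 [-0.12  0.51 -0.04  1.48  0.02  1.15 -0.69]
sleeve 0 [-0.05  0.52 -0.15  1.48  0.08  1.15 -0.21]
sleeve 30 [-0.02  0.52 -0.2   1.47  0.11  1.16  0.29]
sleeve 60 [ 0.02  0.53 -0.25  1.47  0.14  1.16  0.8 ]
sleeve 90 [ 0.04  0.53 -0.28  1.47  0.16  1.16  1.31]
sleeve 120 [ 0.11  0.54 -0.39  1.47  0.22  1.17  1.79]
sleeve 150 [ 0.18  0.56 -0.49  1.47  0.28  1.18  2.27]
case 93.5 [-0.32  0.8  -0.38  1.56  0.36  0.85  0.8 ]
case -86.5 [-0.7   0.78  0.19  1.57 -0.18  0.81 -1.95]
nest 96.9 [ 0.08  0.57 -0.31  1.87  0.24  0.74  1.33]
lev 96.9 [ 0.19  0.39 -0.13  1.66  0.06  1.1   1.73]
nest -83.1 [-0.31  0.55  0.19  1.88 -0.15  0.72 -1.48]
lev -83.1 [-0.11  0.39  0.25  1.67 -0.11  1.09 -1.27]
```

Run:
```python
from h import *
import sys
T=manip.current_clock
manip.move_pose(press(0,0,.36),down(D(30))); print(T(),manip.current_tool_pos(),press(0,0,.36))
manip.servo_line(press(0,0,.232),vel=.12)
print(T(),manip.current_force())
effector.close(35); print(T(),manip.current_finger_gap(),manip.current_gripper_force(),manip.current_force(),manip.current_tool_pos())
q=np.array(manip.current_q())
for k in (20,40,61):
    p=q.copy(); p[6]+=D(k); manip.movej(p); print(k,T(),manip.current_wrist_torque(),manip.current_force(),manip.current_finger_gap())
effector.open_jaws()
manip.servo_line(press(0,0,.36),vel=.2)
manip.move_pose([.55,.354,.3],down(D(93.5)))
print(T())
for n in("scene","top"): cv2.imwrite(f"pics/{n}1.png",viewer.get_image(n)[:,:,::-1])
t=cv2.imread("pics/top1.png");s=cv2.imread("pics/scene1.png")
cv2.imwrite("pics/c3.png",np.hstack([big(t,312,168,50,50,8),big(s,340,180,50,50,8)]))
```

```text
2.4583 [0.67387027 0.0778122  0.35972576] [0.6743 0.0758 0.36  ]
3.675 [ 0.70015646 -0.26962394 -0.02171327]
4.3083 0.058323619069530916 34.999473919160664 [ 4.9938896   2.72137516 -1.15943236] [0.67590677 0.07691987 0.23267361]
20 4.7333 [ 0.03597146 -0.3180914   0.027026  ] [ 2.54881521 -0.23108339 -0.14909811] 0.058591139726764774
40 5.1583 [-0.08293864 -0.26209313  0.02205725] [ 2.10742671 -0.84405704  0.1446146 ] 0.05852032156279669
61 5.6 [-0.3373395  -0.27859438 -0.0141724 ] [ 1.14504827 -1.9086615   0.22586444] 0.05849729472710905
8.3
```

View pics/c3.png

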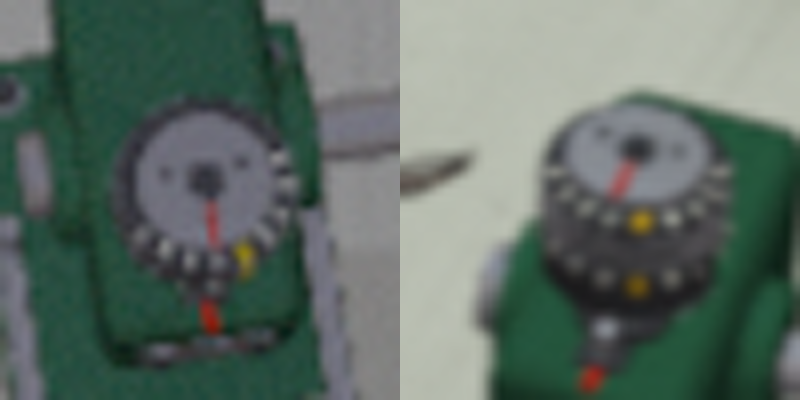

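Line 5 is now one step CCW (-y) of the index, with the white line 6 over the dog, so the sleeve is at 6. Next I refine the case and nest.

Run:
```python
from h import *
print(manip.current_tool_pos())
t=cv2.imread("pics/top0.png");s=cv2.imread("pics/scene0.png")
c=np.array([[220,75],[352,120],[240,303],[103,238]])/8-.5+np.array([232,222])+.5/8
P=ray("scene",c,.042); print('scene lid',P.round(4),P.mean(0).round(4)); 
c=np.array([[85,75],[238,70],[257,307],[105,318]])/8-.5+np.array([220,210])
P=ray("top",c,.042); print('top lid',P.round(4),P.mean(0).round(4))
m=(t.max(2)<85).astype(np.uint8); m[:,:310]=0;m[:,362:]=0;m[:215]=0;m[282:]=0
for cc in cv2.findContours(m,0,2)[0]:
    if cv2.contourArea(cc)>2: x,y,w,h=cv2.boundingRect(cc); print((x,y,w,h),ray("top",[[x,y],[x+w-1,y+h-1]],.052)[:,:2].round(4).tolist())
cv2.imwrite("pics/c4.png",big(t,308,212,60,70,8))
for a in(-.047,.047):
  for b in (-.03,.03): print('exp',proj("top",press(-.105+a,b,.05)).round(1))
```

```text
[0.55196986 0.35159849 0.30021229]
scene lid [[0.6339 0.3837 0.042 ]
 [0.637  0.3315 0.042 ]
 [0.5463 0.3214 0.042 ]
 [0.5495 0.3782 0.042 ]] [0.5917 0.3537 0.042 ]
top lid [[0.6394 0.3859 0.042 ]
 [0.6402 0.3288 0.042 ]
 [0.5514 0.3223 0.042 ]
 [0.5484 0.3788 0.042 ]] [0.5949 0.354  0.042 ]
(341, 270, 7, 7) [[0.4807, 0.0596], [0.4628, 0.0425]]
(324, 251, 13, 23) [[0.5374, 0.1083], [0.4722, 0.0745]]
(347, 248, 15, 23) [[0.5449, 0.0404], [0.4795, 0.001]]
(318, 215, 35, 14) [[0.6446, 0.1237], [0.6039, 0.0241]]
exp [[351.4 254. ]]
exp [[331.2 256.9]]
exp [[346.7 222.7]]
exp [[326.7 225.5]]
```

View pics/c4.png

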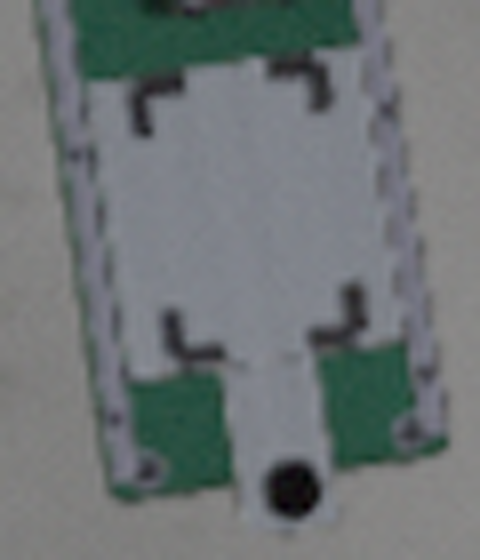

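The nest brackets are clear in the top view: outer corners at about (324,221), (348,219), (329,256) and (353,253), with the knob at (344,273). The carriage sits about 5 mm further in than the nominal fully-out position. The arm also shows a 2–3 mm steady error, so I correct for it when moving.

```bash
cat >> h.py <<'E'
def go(p,vel=.1,ori=None,n=2,tol=.0007):
    p=np.array(p,float); c=p.copy(); manip.servo_line(c,ori,vel)
    for _ in range(n):
        manip.sleep(.1); e=p-np.array(manip.current_tool_pos())
        if np.abs(e).max()<tol: break
        c=c+e; manip.servo_line(c,ori,.05)
    return np.array(manip.current_tool_pos())-p
def yaw(): y=R.from_quat(manip.current_tcp_rot()).as_matrix()[:,1]; return np.degrees(np.arctan2(y[1],y[0]))
E
python3 - <<'E'
from h import *
T=manip.current_clock
c=np.array([[133,80],[328,62],[170,358],[365,335]])/8-.5+np.array([308,212]); P=ray("top",c,.048); nest=P.mean(0); print('nest',nest,P.round(4).tolist())
X=[.594,.354]
print(go([*X,.1],.2,down(D(93.5))),yaw(),T())
print(go([*X,.007],.12,n=1),yaw(),T(),manip.current_force())
effector.close(20); print(manip.current_finger_gap(),manip.current_gripper_force(),manip.current_tool_pos(),T())
manip.servo_line([*X,.14],vel=.15); print(manip.current_finger_gap(),yaw(),T())
manip.move_pose([*nest[:2],.14],down(D(96.9))); manip.sleep(.2)
print(manip.current_tool_pos(),yaw(),T())
for n in("scene","top"): cv2.imwrite(f"pics/{n}2.png",viewer.get_image(n)[:,:,::-1])
s=cv2.imread("pics/scene2.png"); t=cv2.imread("pics/top2.png")
cv2.imwrite("pics/c5.png",np.hstack([big(s,295,205,100,130,4),big(t,290,190,100,130,4)]))
E
```

```text
nest [0.57673533 0.06405168 0.048     ] [[0.6253, 0.1059, 0.048], [0.6307, 0.0334, 0.048], [0.5219, 0.0945, 0.048], [0.529, 0.0224, 0.048]]
[1.84529813e-04 2.69920722e-04 2.79905879e-05] 93.50218462535604 10.275
[-0.00073904 -0.00063297 -0.00084637] 93.50021209747048 11.55 [-0.23650198 -0.8190371  -0.27947657]
0.05607456426543199 19.997142255306244 [0.59310556 0.35362773 0.00572612] 12.2083
0.05610457635764326 93.49955730032595 13.25
[0.57066414 0.0600431  0.13722647] 96.81096353093754 14.5667
```

View pics/c5.png

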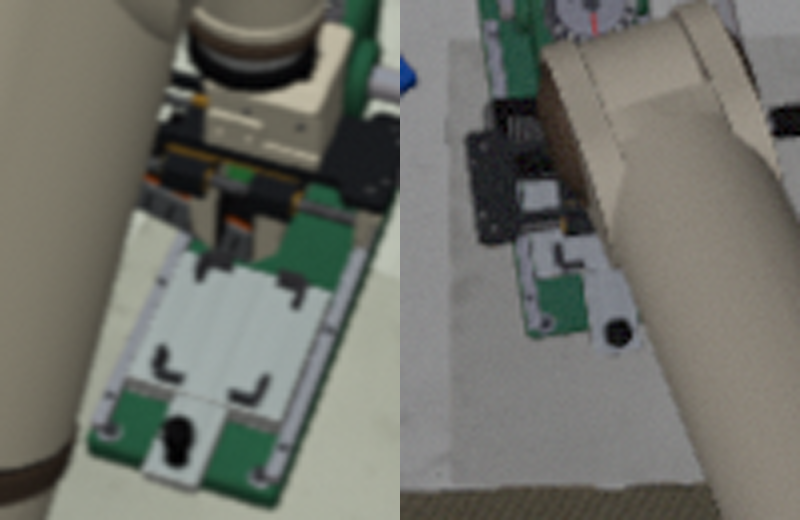

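The case is gripped (gap 56.1 mm) and the nest is clear below it, with bracket corners in the scene at about (346,269), (371,275), (334,298) and (361,305). I cross-check the nest by that view.

Run:
```python
from h import *
c=np.array([[205,255],[303,280],[157,372],[265,400]])/4-.4+np.array([295,205])
P=ray("scene",c,.048); print(P.round(4).tolist(),P.mean(0).round(4), 'axis-model nest',press(-.105,0,.048))
d=P.mean(0)[:2]-AX; print('along',d@[np.cos(PY),np.sin(PY)],'lat',d@[-np.sin(PY),np.cos(PY)])
d=np.array([.5767,.0641])-AX; print('top along',d@[np.cos(PY),np.sin(PY)],'lat',d@[-np.sin(PY),np.cos(PY)])
```

```text
[[0.6197, 0.1045, 0.048], [0.6305, 0.0382, 0.048], [0.5182, 0.0886, 0.048], [0.5302, 0.0185, 0.048]] [0.5746 0.0625 0.048 ] axis-model nest [0.57006048 0.06318563 0.048     ]
along -0.10054849517655967 lat -0.0012721962948383722
top along -0.09829871758667928 lat 0.00011009456968704388
```

Run:
```python
from h import *
T=manip.current_clock
N=np.array([.5758,.0634])
print(go([*N,.075],.12,down(D(96.9))),yaw(),T())
F0=np.array(manip.current_force()); print(F0)
z=.064; c=None
p=np.array([*N,.066]); print(go(p,.08,n=2)); 
e=p-np.array(manip.current_tool_pos())
cmd=p+0
# keep steady-state correction: measure by last commanded offset
off=np.zeros(3); manip.servo_line(p,vel=.05); manip.sleep(.1); off=p-np.array(manip.current_tool_pos()); print('off',off)
for z in np.arange(.062,.0449,-.003):
    manip.servo_line(np.array([*N,z])+off,vel=.06); f=np.array(manip.current_force())-F0; print(round(z,4),np.array(manip.current_tool_pos()).round(4),f.round(1))
    if f[2]>8: break
print(T())
```

```text
[-0.00094766  0.00280179 -0.00015935] 97.28247176701181 16.0583
[-8.25583677 17.569019    5.12896411]
[-5.76264525e-05  5.10566567e-03  3.51267291e-04]
off [-7.98322546e-05  2.22099755e-03  2.75646765e-04]
0.062 [0.5754 0.0651 0.0618] [  8.  -17.1  -5.3]
0.059 [0.5755 0.0655 0.059 ] [  9.3 -17.3  -5.1]
0.056 [0.5755 0.0656 0.056 ] [  7.8 -17.5  -5.1]
0.053 [0.5755 0.0656 0.053 ] [  8.  -17.8  -4.7]
0.05 [0.5755 0.0656 0.05  ] [  8.3 -17.6  -4.6]
0.047 [0.5755 0.0656 0.047 ] [  7.6 -16.4  -5.5]
18.9833
```

Run:
```python
from h import *
print(manip.current_force(),manip.current_tool_pos(),yaw(),manip.current_finger_gap())
for n in("scene","top"): cv2.imwrite(f"pics/{n}3.png",viewer.get_image(n)[:,:,::-1])
s=cv2.imread("pics/scene3.png"); t=cv2.imread("pics/top3.png")
cv2.imwrite("pics/c6.png",np.hstack([big(s,295,180,160,160,3.7 and 3),big(t,300,160,100,160,3)]))
```

```text
[-0.63913888  1.16307189 -0.34866428] [0.57551946 0.06556239 0.04704271] 96.89780093016228 0.0006908627282716742
```

View pics/c6.png

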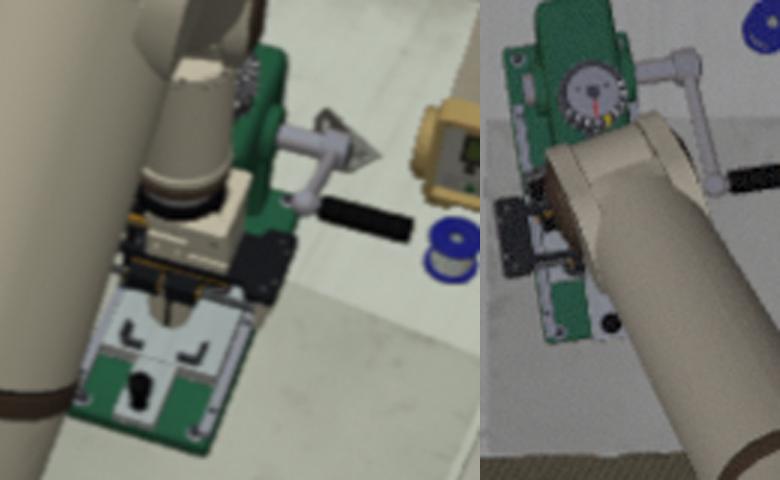

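The gap reads 0.7 mm, so the case has slipped out of the fingers, and it isn't visible in either view. I'll raise the arm, clear the view and look.

Run:
```python
from h import *
p=np.array(manip.current_tool_pos()); 
manip.servo_line([p[0],p[1],.36],vel=.25)
manip.move_pose([.5,.3,.4],down(D(93.5))); 
print(manip.current_clock(),manip.current_force())
for n in("scene","top"): cv2.imwrite(f"pics/{n}4.png",viewer.get_image(n)[:,:,::-1])
s=cv2.imread("pics/scene4.png"); t=cv2.imread("pics/top4.png")
cv2.imwrite("pics/c7.png",np.hstack([big(s,200,140,210,200,2),big(t,210,120,200,200,2)]))
```

```text
21.4667 [0.2986213  0.1503287  0.16562493]
```

View pics/c7.png

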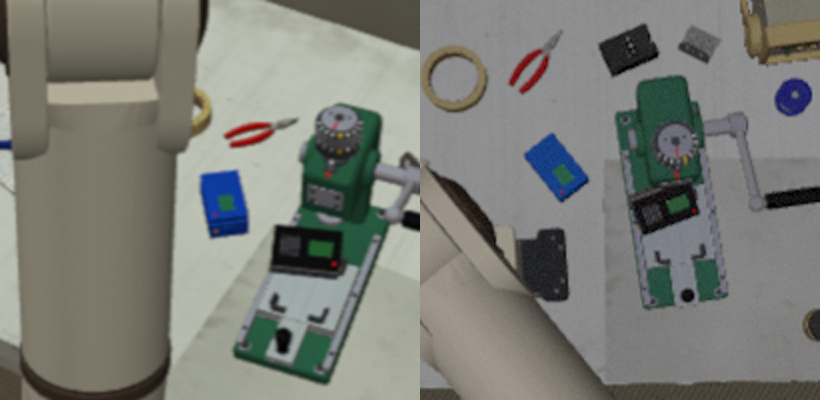

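The case lies crosswise at the head end of the nest, in the scene at about (353,265) and in the top view at (332,224). The sleeve is still at 6 and the rest is undisturbed. I triangulate the lid to see whether it is tilted.

```bash
cat >> h.py <<'E'
def tri(us,ut):
    A=np.zeros((3,3));b=np.zeros(3)
    for n,u in(("scene",us),("top",ut)):
        K,d,e,Rm=cam(n); r=ray(n,[u],0)[0]-e; r/=np.linalg.norm(r); M=np.eye(3)-np.outer(r,r); A+=M; b+=M@e
    return np.linalg.solve(A,b)
def lid(im,box):
    u,v,w,h=box; m=np.zeros(im.shape[:2],np.uint8); m[v:v+h,u:u+w]=(im[v:v+h,u:u+w].max(2)<62)
    cs=cv2.findContours(cv2.morphologyEx(m,3,np.ones((3,3),np.uint8)),0,2)[0]; c=max(cs,key=cv2.contourArea)
    hl=cv2.convexHull(c); 
    for e in np.arange(1,8,.25):
        q=cv2.approxPolyDP(hl,e,True)
        if len(q)<=4: break
    red=(im[...,2].astype(int)-im[...,1]>70)&(im[...,0]<110); red[:v]=0;red[v+h:]=0;red[:,:u]=0;red[:,u+w:]=0
    y,x=np.nonzero(red); return q.reshape(-1,2),cv2.contourArea(c),cv2.minAreaRect(c),(x.mean(),y.mean(),len(x))
E
python3 - <<'E'
from h import *
s=cv2.imread("pics/scene4.png"); t=cv2.imread("pics/top4.png")
print(lid(s,(330,248,45,33))); print(lid(t,(312,210,42,28)))
for im,b in((s,(330,248,45,34)),(t,(312,208,44,30))):
    H=cv2.cvtColor(im,cv2.COLOR_BGR2HSV); u,v,w,h=b; q=H[v:v+h,u:u+w]; m=(q[...,0]>5)&(q[...,0]<18)&(q[...,1]>120)&(q[...,2]>60); g=(q[...,0]>50)&(q[...,0]<75)&(q[...,1]>110)&(q[...,2]>85)
    print('orange',(np.argwhere(m)[:,::-1]+[u,v]).tolist()[:20]); a=np.argwhere(g)[:,::-1]+[u,v]; print('green',len(a),a.mean(0),a.min(0),a.max(0))
E
```

```text
(array([[338, 253],
       [370, 255],
       [371, 275],
       [336, 275]], dtype=int32), 767.0, ((354.6780700683594, 265.3082275390625), (37.42481231689453, 23.711103439331055), 6.009005546569824), (np.float64(366.5), np.float64(271.5), 4))
(array([[348, 210],
       [348, 227],
       [321, 236],
       [324, 210]], dtype=int32), 605.0, ((332.5685119628906, 219.84934997558594), (24.461599349975586, 35.81459045410156), 69.44395446777344), (np.float64(346.5), np.float64(224.5), 2))
orange []
green 61 [360.55737705 263.19672131] [351 248] [374 267]
orange [[337, 208], [339, 208], [339, 209]]
green 35 [338.94285714 221.48571429] [334 218] [343 225]
```

Run:
```python
from h import *
S=np.array([(337.5,252.5),(371,259),(370,277.5),(336,272.5)]);Tt=np.array([(316,219.5),(346,211),(349,226),(319,236)])
P=np.array([tri(a,b) for a,b in zip(S,Tt)]); print(P.round(4)); print('edges',[np.linalg.norm(P[i]-P[i-1]).round(4) for i in range(4)])
c,s_=np.cos(PY),np.sin(PY); d=P[:,:2]-AX; print('press',np.c_[d@[c,s_],d@[-s_,c],P[:,2]].round(4))
print('red',tri((366.5,271.5),(346.5,224.5)))
s=cv2.imread("pics/scene4.png"); t=cv2.imread("pics/top4.png")
cv2.imwrite("pics/c8.png",np.hstack([big(s,328,240,50,50,8),big(t,308,200,50,50,8)]))
```

```text
[[0.6252 0.1316 0.0916]
 [0.6483 0.045  0.0888]
 [0.6096 0.0322 0.0616]
 [0.5828 0.1193 0.0613]]
edges [np.float64(0.0535), np.float64(0.0897), np.float64(0.049), np.float64(0.0911)]
press [[-0.0421  0.0613  0.0916]
 [-0.0295 -0.0274  0.0888]
 [-0.0695 -0.0355  0.0616]
 [-0.0856  0.0541  0.0613]]
red [0.61123254 0.04220647 0.07872224]
```

View pics/c8.png

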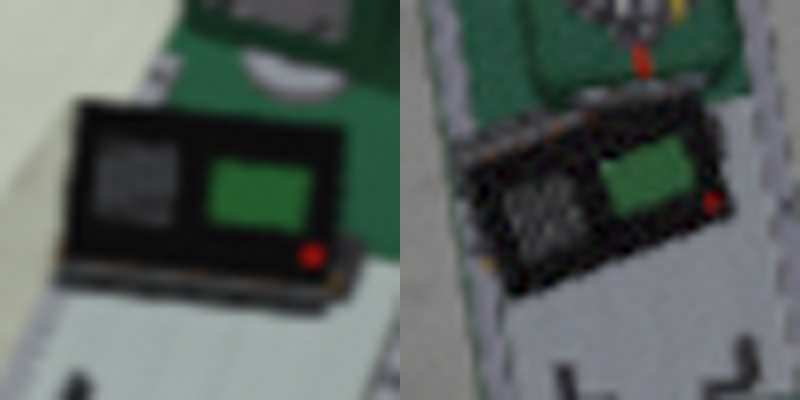

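The case is tilted roughly 30° about its long axis, front edge down, with its far side up on the brackets under the head. A top grasp there would hit the head. I'll hook the protruding left end from behind with the closed fingers (tool leaning left and forward) and pull it towards -x. First the geometry and IK.

Run:
```python
from h import *
S=np.array([(337.75,252.5),(371.1,255.6),(370.2,273.7),(336.1,271.9)]);Tt=np.array([(316.1,221.5),(345.5,211.2),(349.5,226.5),(322.4,236.9)])
P=np.array([tri(a,b) for a,b in zip(S,Tt)]); print(P.round(4),[np.linalg.norm(P[i]-P[i-1]).round(4) for i in range(4)])
c,s_=np.cos(PY),np.sin(PY); d=P[:,:2]-AX; print('press',np.c_[d@[c,s_],d@[-s_,c],P[:,2]].round(4))
print('reproj',(proj("scene",P)-S).round(1).tolist())
L=(P[0]+P[3]-P[1]-P[2]);L/=np.linalg.norm(L); w=P[0]+P[1]-P[2]-P[3]; w-=L*(w@L); w/=np.linalg.norm(w); n=np.cross(w,L)
print('L',L,'w',w,'n',n)
RZ=R.from_euler('z',PY).as_matrix()
for th in (15,25,30):
  for be in (30,40):
    n_=RZ@[-np.sin(D(th)),0,np.cos(D(th))]; l_=RZ@[0,1,0]; w_=np.cross(l_,n_)
    z=-np.cos(D(be))*n_-np.sin(D(be))*l_
    for sg in(1,-1):
      y=sg*w_; q=R.from_matrix(np.c_[np.cross(y,z),y,z]).as_quat()
      for off in(0,.1):
        p=press(-.005,.05,.075)-z*off
        k=manip.solve_ik(p,q); print(th,be,sg,off,None if k is None else np.round(k,2))
```

```text
[[0.6194 0.1301 0.0978]
 [0.6463 0.0464 0.1032]
 [0.6061 0.0319 0.0808]
 [0.577  0.1126 0.074 ]] [np.float64(0.0517), np.float64(0.0881), np.float64(0.0483), np.float64(0.086)]
press [[-0.048   0.0605  0.0978]
 [-0.0313 -0.0259  0.1032]
 [-0.073  -0.0354  0.0808]
 [-0.0922  0.0482  0.074 ]]
reproj [[-0.1, 0.0], [0.3, -0.0], [-0.8, 0.1], [-0.0, 0.0]]
L [-0.32132761  0.94434564 -0.07042647] w [0.82796407 0.31626299 0.46309094] n [-0.4595912  -0.09049332  0.88350828]
15 30 1 0 [-0.54  0.7   0.01  1.73  0.78  0.88 -1.04]
15 30 1 0.1 [-0.55  0.58 -0.09  1.7   0.74  1.05 -1.01]
15 30 -1 0 [-0.25  0.73 -0.38  1.72  1.02  1.04  1.96]
15 30 -1 0.1 [-0.27  0.63 -0.47  1.69  0.93  1.19  2.01]
15 40 1 0 [-0.58  0.79 -0.01  1.65  0.87  1.06 -1.15]
15 40 1 0.1 [-0.62  0.7  -0.1   1.61  0.82  1.24 -1.13]
15 40 -1 0 [-0.34  0.82 -0.37  1.64  1.09  1.23  1.88]
15 40 -1 0.1 [-0.38  0.75 -0.46  1.6   1.01  1.38  1.91]
25 30 1 0 [-0.62  0.67  0.07  1.86  0.99  0.75 -1.36]
25 30 1 0.1 [-0.58  0.53 -0.11  1.87  0.94  0.95 -1.33]
25 30 -1 0 [-0.32  0.69 -0.32  1.85  1.2   0.94  1.67]
25 30 -1 0.1 [-0.33  0.57 -0.43  1.86  1.09  1.08  1.73]
25 40 1 0 [-0.63  0.76  0.    1.76  1.04  0.99 -1.44]
25 40 1 0.1 [-0.66  0.66 -0.12  1.75  0.97  1.16 -1.4 ]
25 40 -1 0 [-0.38  0.79 -0.33  1.76  1.22  1.16  1.62]
25 40 -1 0.1 [-0.42  0.71 -0.45  1.74  1.13  1.31  1.66]
30 30 1 0 [-0.63  0.66  0.06  1.92  1.15  0.73 -1.57]
30 30 1 0.1 [-0.57  0.52 -0.16  1.94  1.08  0.94 -1.52]
30 30 -1 0 [-0.36  0.68 -0.28  1.91  1.32  0.91  1.51]
30 30 -1 0.1 [-0.37  0.55 -0.42  1.93  1.18  1.05  1.58]
30 40 1 0 [-0.61  0.76 -0.05  1.81  1.16  1.   -1.61]
30 40 1 0.1 [-0.64  0.66 -0.17  1.81  1.07  1.16 -1.56]
30 40 -1 0 [-0.4   0.79 -0.32  1.81  1.3   1.14  1.49]
30 40 -1 0.1 [-0.44  0.7  -0.44  1.8   1.2   1.29  1.52]
```

```bash
cat >> h.py <<'E'
def hook(th=25,be=40,sg=-1):
    RZ=R.from_euler('z',PY).as_matrix(); n=RZ@[-np.sin(D(th)),0,np.cos(D(th))]; l=RZ@[0,1,0]; w=np.cross(l,n)
    z=-np.cos(D(be))*n-np.sin(D(be))*l; y=sg*w; return R.from_matrix(np.c_[np.cross(y,z),y,z]).as_quat(),z
E
python3 - <<'E'
from h import *
T=manip.current_clock
q,z=hook(); p=press(.002,.050,.072)
manip.move_pose(p-z*.14,q); print(T(),manip.current_tool_pos()-(p-z*.14),manip.current_force())
F=lambda:np.array(manip.current_force()).round(1)
for k in(.07,.03,.0):
    manip.servo_line(p-z*k,vel=.12); print(k,T(),F(),manip.current_tool_pos()-(p-z*k))
    if np.linalg.norm(F())>12: raise SystemExit
for k in range(1,6):
    manip.servo_line(press(.002-.015*k,.05,.072),vel=.08); f=F(); print(k,f,(manip.current_tool_pos()-press(.002-.015*k,.05,.072)).round(4))
    if np.linalg.norm(f)>25: break
x=np.array(manip.current_tool_pos()); manip.servo_line(x+[0,0,.2],vel=.25); manip.move_pose([.45,.3,.4],down(D(93.5))); print(T())
for n in("scene","top"): cv2.imwrite(f"pics/{n}5.png",viewer.get_image(n)[:,:,::-1])
s=cv2.imread("pics/scene5.png"); t=cv2.imread("pics/top5.png")
print(lid(s,(310,225,70,85))); print(lid(t,(305,205,55,58)))
E
```

```text
22.625 [ 0.00076608 -0.00071782  0.00089873] [0.3062519  0.34938427 0.59725814]
0.07 23.3583 [ 0.1 -0.1  0.2] [-0.00011506  0.00025951 -0.00024514]
0.03 23.8417 [ 0.1  0.3 -0.6] [-0.00016587 -0.00125996 -0.00080147]
0.0 24.2417 [-0.7  0.5 -0.1] [-0.00016556 -0.00156479 -0.00079743]
1 [-0.1  0.3  0.8] [-0.0003  0.0009  0.0003]
2 [1.2 0.3 0.2] [0.     0.0003 0.0002]
3 [ 0.  -0.5  0.2] [-0.0001  0.0001  0.    ]
4 [ 0.4  0.5 -0.4] [-0.0003 -0.0001 -0.0001]
5 [9.5 5.9 6. ] [0.0054 0.0036 0.0035]
27.8833
(array([[358, 259],
       [368, 282],
       [335, 300],
       [328, 269]], dtype=int32), 811.0, ((345.4306335449219, 277.12725830078125), (32.38473129272461, 42.71968460083008), 57.65255355834961), (np.float64(363.2857142857143), np.float64(253.57142857142858), 7))
(array([[335, 217],
       [348, 226],
       [331, 258],
       [316, 241]], dtype=int32), 604.5, ((330.8453369140625, 235.59793090820312), (24.977516174316406, 40.816917419433594), 23.962486267089844), (np.float64(339.7142857142857), np.float64(213.28571428571428), 7))
```

```bash
cat >> h.py <<'E'
def amap(im,u,v,w,h):
    for y in range(v,v+h):
        l=''
        for x in range(u,u+w):
            b,g,r=map(int,im[y,x]); 
            l+='r' if r>g+60 and r>b+60 and g<70 else 'o' if r>g+25 and g>b+15 else 'g' if g>r+25 and g>b+20 and g>90 else 'G' if g>r+20 else '#' if max(b,g,r)<62 else '+' if max(b,g,r)<100 else '.'
        print(y,l)
E
python3 - <<'E'
from h import *
s=cv2.imread("pics/scene5.png"); t=cv2.imread("pics/top5.png")
print('top u0=310');amap(t,310,208,48,54);print('scene u0=318');amap(s,318,244,60,64)
E
```

```text
top u0=310
208 ..+...+GGGGGGGGGGGGGGGGGGGG+r+GGGGGGGGGGG+......
209 ..+...+GGGGGGGGGGGGGGGGGGGG+++G#++++###GG+......
210 ..+...+GGGGGGGG##GGGGGGG##+++++##+++#GGGG+......
211 ..+...+GGGGGGGGGGG##++.+##+++++#####GGGGGG......
212 ..+...+GGGGGGGGGG#G#++++####+#GG+GGGGGGGGG......
213 ......+GGGGGGGGGGG######GGGGGGGGGGGGGGGGGG......
214 ...+...GGGGGGGGGGGGGGGGGGGGGGGGGGGGGGGGGGG+.....
215 ..++...+GGGGGGGGGGGGGGGGGGGGGGGGGGGGGGGGGGG.....
216 ...+...+GGGGGGGGGGGGGGGGGGGGGGGGGGGGGGGGGGG.....
217 ...+...+GGGGGGGGGGGGGG+++GGGGGGGGGGGGGGGGG+.....
218 ...+...+GGGGGGGGGGGGG+++##GGGGGGGGGGGGGGGGG.....
219 ...+...+GGGGGGGGGGGG+++#####GGGGGGGGG+........+.
220 .......+GGGGGGGGGGG##++######GGGG####++.........
221 ....+...GGGGGGGGGG+#++########++#####++.........
222 ....+...+GGGGGGGG++++##################.........
223 ....+...+GG....+++++#############...++#+........
224 ....+...+......+##+########G#####+...+#+.......+
225 ....+...+.....+##++#######GGG#####+..+#+.....+++
226 ........+.....++++########GGGGG####+++#+......++
227 ..............+++########GGGGGGG#####++.........
228 .....+.......+++########G
[... 5245 characters left out ...]
.....##+........................................+.
298 ...............+#+.......................................++.
299 ...............+##++.....................................++.
300 ...............++####+.....................+............++..
301 ........+........++##+....................++............++..
302 .......+++++........+....................++.............+...
303 ....+..++++++++..........................++............++...
304 ......+GGG+++++++++...............+++...++.............++...
305 ......+GGGGGGG..++................####++++............++....
306 .....+GGgggGGggGG.................++####+.............++....
307 .....+GGGgggGgGGGGG..................++++.............++....
```

Run:
```python
from h import *
N=dict(A=((356.5,260),(333.5,217.5)),red=((362.8,273.7),(345.2,229)),lcd=((354.5,269.5),(336.3,229.5)),D=((327.8,268.5),(316,241.5)),C=((335.5,286.5),(329.5,252)),B=((364.5,276.5),(347,231)))
c,s_=np.cos(PY),np.sin(PY);P={}
for k,(a,b) in N.items():
    p=P[k]=tri(a,b); d=p[:2]-AX; print(k,p.round(4),'press',(d@[c,s_]).round(4),(d@[-s_,c]).round(4),'rep',(proj("scene",p)[0]-a).round(1))
for a,b in("AB","BC","CD","DA","AC","BD"): print(a+b,np.linalg.norm(P[a]-P[b]).round(4))
```

```text
A [0.6316 0.0801 0.0828] press -0.0418 0.0094 rep [ 0.2 -0. ]
red [0.5978 0.0466 0.0817] press -0.0795 -0.0198 rep [ 0.1 -0. ]
lcd [0.5971 0.0714 0.0851] press -0.0772 0.0049 rep [-0.4  0. ]
D [0.5629 0.1307 0.0921] press -0.104 0.0679 rep [-0.4  0. ]
C [0.5329 0.0926 0.0744] press -0.1384 0.0336 rep [-0.2  0. ]
B [0.5927 0.0404 0.0793] press -0.0853 -0.0253 rep [-0.3  0. ]
AB 0.0557
BC 0.0795
CD 0.0517
DA 0.0859
AC 0.0999
BD 0.096
```

The lid corners now triangulate to centre (0.580, 0.086), yaw about -38.5°, tilt about 11°, clear of the head. I grip it from above, shifted 20 mm towards the front end so the hand clears the head. Then I set it down on open bench at (0.52, 0.22) to measure and regrasp it.

```bash
cat > a.py <<'E'
from h import *
T=manip.current_clock; F=lambda:np.array(manip.current_force()).round(1)
effector.open_jaws()
G=np.array([.5644,.0984]); q=down(D(51.5))
manip.move_pose([*G,.17],q); print(T(),F())
print(go([*G,.12],.1,n=1),F())
manip.servo_line([*G,.075],vel=.1); print(F())
manip.servo_line([*G,.055],vel=.06); print(F(),manip.current_tool_pos())
if np.linalg.norm(F())>15: raise SystemExit
effector.close(25); print(manip.current_finger_gap(),F(),T())
if manip.current_finger_gap()<.045: raise SystemExit
manip.servo_line([*G,.2],vel=.15); print(manip.current_finger_gap(),F(),T())
manip.move_pose([.5,.22,.2],down(D(96.9))); print(manip.current_finger_gap(),F(),T())
manip.servo_line([.5,.22,.04],vel=.15); f0=F()
for z in np.arange(.03,.0,-.004):
    manip.servo_line([.5,.22,z],vel=.08); f=F(); print(round(z,3),f)
    if f[2]-f0[2]>3: break
effector.open_jaws(); p=np.array(manip.current_tool_pos()); manip.servo_line([p[0],p[1],.15],vel=.25); manip.move_pose([.4,.42,.35],down(D(96.9)))
print(T(),p)
for n in("scene","top"): cv2.imwrite(f"pics/{n}6.png",viewer.get_image(n)[:,:,::-1])
t=cv2.imread("pics/top6.png"); u,v=proj("top",[.52,.21,.04])[0].astype(int); print(u,v)
amap(t,u-25,v-25,50,50)
E
python3 a.py
```

```text
30.6833 [0.2 1.  0.2]
[-0.00058172 -0.00036367 -0.00049974] [ 0.1 -0.2  0.1]
[-0.3 -0.1  0. ]
[ 0.3 -0.3 -0.6] [0.56406379 0.09837956 0.05456626]
0.06187827103837605 [ 4.3  3.3 -1.9] 33.4
0.055785101757791895 [ 0.3  0.5 -2.7] 34.5167
0.055805581722384076 [ 0.7 -1.  -2.3] 35.125
0.03 [-0.1 -0.2 -2.7]
0.026 [-0.1 -0.2 -3.2]
0.022 [ 0.2 -0.3 -1.1]
0.018 [-0.4  0.5  2.9]
39.9583 [0.4999941  0.2199999  0.01798601]
289 257
232 ..................................................
233 ..................................................
234 ..................................................
235 ..................................................
236 ..................................................
237 ..................................................
238 ..................................................
239 ..................................................
240 ..................................................
241 ..................................................
242 ..........................++......................
243 ...................++++#####+.....................
244 ...........++++
[... 1370 characters left out ...]
...+##################+.................
270 ..............##################+.................
271 ..............##################+.................
272 ..............###############+++..................
273 ..............+#######++++........................
274 ...............+++................................
275 ..................................................
276 ..................................................
277 ..................................................
278 ..................................................
279 ..................................................
280 ..................................................
281 ..................................................
```

The case lies flat on the bench in the open. I regrasp it at its centre and place it, checking the seating height by force.

```bash
cat > b.py <<'E'
from h import *
T=manip.current_clock; F=lambda:np.array(manip.current_force()).round(1)
t=cv2.imread("pics/top6.png")
def rect(u,v,w,h,m,z):
    k=np.zeros(m.shape,np.uint8); k[v:v+h,u:u+w]=m[v:v+h,u:u+w]; c=max(cv2.findContours(k,0,2)[0],key=cv2.contourArea); r=cv2.minAreaRect(c)
    P=ray("top",cv2.boxPoints(r),z); e=[P[1]-P[0],P[2]-P[1]]; e=max(e,key=np.linalg.norm); a=np.degrees(np.arctan2(e[1],e[0])); return P.mean(0),(a+90)%180-90,r
X,a,r=rect(264,232,50,50,t.min(2)<95,.042); print('case',X,a,r)
K,_,r=rect(335,258,20,22,t.max(2)<70,.074); print('knob',K,r[0])
m=(t.max(2)<85).astype(np.uint8); 
N=np.array([.5767,.0638])+(K[0]-.4712)*np.array([np.cos(PY),np.sin(PY)]); print('nest',N)
import sys
if len(sys.argv)<2: sys.exit()
X=X[:2]
manip.move_pose([*X,.12],down(D(90+a)))
print(go([*X,.07],.15,n=1),yaw(),T())
manip.servo_line([*X,.006],vel=.12); effector.close(25); g=np.array(manip.current_tool_pos()); print(manip.current_finger_gap(),g-[*X,.006],T())
manip.servo_line([*X,.11],vel=.18)
N3=np.array([*(N+g[:2]-X),.11]); N3[1]=N[1]
manip.servo_line(N3,down(D(96.9)),vel=.15); manip.sleep(.1); print('at nest',manip.current_tool_pos()-N3,F(),manip.current_finger_gap(),yaw(),T())
if manip.current_finger_gap()<.054 or np.linalg.norm(F())>10: sys.exit()
off=N3-np.array(manip.current_tool_pos())
f0=F()[2]
for z in (.07,.06,.055,.051,.048,.046,.0445):
    manip.servo_line(np.array([*N3[:2],z])+off,vel=.08); f=F(); print(z,(manip.current_tool_pos()-np.array([*N3[:2],z])).round(4),f)
    if f[2]-f0>7: break
print(manip.current_finger_gap(),T())
E
python3 b.py
python3 - <<'E'
import sys; sys.path.insert(0,'.')
from h import *
amap(cv2.imread("pics/top6.png"),318,214,42,64)
E
```

```text
case [0.51924127 0.22371682 0.042     ] 7.210036058080334 ((285.0199890136719, 258.1399841308594), (30.547012329101562, 18.950462341308594), 81.8698959350586)
knob [0.46683666 0.05123221 0.074     ] (344.5, 274.5)
nest [0.57236826 0.0632758 ]
214 GGGGGGGGGGGGGGGGGGGGGGGGGGGGGGGGGG+.......
215 GGGGGGGGGGGGGGGGGGGGGGGGGGGGGGGGGG+.......
216 GGGGGGGGGGGGGGGGGGGGGGGGGGGGGGGGGGG.......
217 GGGGGGGGGGGGGGGGGGGGGGGGGGGGGGGGGGG.......
218 GGGGGGGGGGGGGGGGGGGGGGGGGGGGGGGGGGG.......
219 GGGGGGGGGGGGGGGGGGGGGGGGGGGGGGGG..........
220 GGGGGGGGGGGGGGGGGGGGGGGG+++##+............
221 GGGGGGGGGGGGGGGGG......+#####++...........
222 +GGGGGGGGG++#..........+#######...........
223 +GG+...+#####...........+...++#+..........
224 +......+#####................+#+.......+..
225 +.....+##++..................+#+......++..
226 +.....+#+....................+#+......+...
227 ......+#+....................++...........
228 .......##.................................
229 .......+#.................................
230 .+.....++.................................
231 .+........................................
232 .+.....
[... 1450 characters left out ...]
..+...+GGGGGGGGGGG............+GGGGGGGGGG+
264 ..+++.+GGGGGGGGGGG.............GGGGGGGG+++
265 ..+...+GGGGGGGGGGG.............GGGGGGGG.++
266 ..+...+GGGGGGGGGGG+............+GGGGGGG++#
267 .......GGGGGGGGGGGG............+GGGGGGG+++
268 ...+...+++GGGGGGGGG............+GGGGGGGG++
269 ...+...++++GGGGGGGG............+GGGGGG++++
270 ...+...+#++GGGGGGGG.............+++.......
271 ...+...+#++GGGGGGGG......++++.............
272 ...+++++.+GGGGGGGG++....+####+............
273 ...+GGG++++++++........+######............
274 ....++++...............+######+...........
275 .......................+######+...........
276 .......................+######............
277 ........................+####.............
```

Knob and brackets agree that the carriage slid about 4 mm to its fully-out stop. The nest is now at (0.572, 0.063). Proceeding.

```bash
python3 b.py go
```

```text
case [0.51924127 0.22371682 0.042     ] 7.210036058080334 ((285.0199890136719, 258.1399841308594), (30.547012329101562, 18.950462341308594), 81.8698959350586)
knob [0.46683666 0.05123221 0.074     ] (344.5, 274.5)
nest [0.57236826 0.0632758 ]
[-0.00055839 -0.00115636 -0.00077882] 97.19729478647946 42.125
0.05581822593295204 [ 1.55204195e-04 -2.71510625e-05  2.36269584e-04] 43.4583
at nest [-0.00230657  0.00398507 -0.00071504] [-5.7  8.4 -0.6] 0.05554797832093175 97.12147410092152 45.5583
```

The hand is touching the lever's arm end (about z 0.22) on its right. The case is still held (gap 55.5 mm). I back off to the left, go lower so the hand passes beneath the lever, and come in again.

```bash
cat > c.py <<'E'
from h import *
import sys
T=manip.current_clock; F=lambda:np.array(manip.current_force()).round(1)
N=np.array([.5724,.0633])
manip.servo_line([.5724,.11,.11],vel=.15); print(F(),manip.current_finger_gap(),yaw())
manip.servo_line([.5724,.11,.061],down(D(96.9)),vel=.12); manip.sleep(.1); print(F(),manip.current_tool_pos())
manip.servo_line([*N,.061],vel=.12); manip.sleep(.15); e=manip.current_tool_pos()-np.array([*N,.061]); print('nest',e,F(),manip.current_finger_gap(),yaw(),T())
if manip.current_finger_gap()<.054 or np.linalg.norm(F())>9: sys.exit()
off=-e; f0=F()[2]
for z in (.055,.051,.048,.046,.0445):
    manip.servo_line(np.array([*N,z])+off,vel=.08); f=F(); print(z,(manip.current_tool_pos()-np.array([*N,z])).round(4),f)
    if f[2]-f0>7: break
print(manip.current_finger_gap(),T())
E
python3 c.py
```

```text
[ 0.2 -1.6 -2.1] 0.05603642182181819 96.98671871669771
[ 0.1 -0.4 -2.1] [0.57289835 0.10991213 0.061613  ]
nest [-1.16809850e-05  1.54080466e-03  1.72792933e-04] [ 0.1 -0.5 -2.3] 0.055864446828872545 96.99393070697676 47.3667
0.055 [-0.0007 -0.0013 -0.0009] [-0.6 -0.3 -1.8]
0.051 [-0.0003 -0.0015 -0.0006] [ 0.3  0.1 -2.5]
0.048 [-0.0001 -0.0016 -0.0004] [ 0.2  0.1 -2.2]
0.046 [ 0.0007 -0.0015  0.0002] [ 1.3 -0.8 -0.5]
0.0445 [ 0.0021 -0.0013  0.0017] [ 0.7 -0.1  8.6]
0.05541173114889111 48.6167
```

It is seated (floor contact at TCP 0.046). I release it and slide the open fingers out towards -x at low height. Then I close them on the knob, push the carriage in and back out.

```bash
cat > d.py <<'E'
from h import *
T=manip.current_clock; F=lambda:np.array(manip.current_force()).round(1)
effector.open_jaws(); manip.sleep(.25)
z0=.056; u=np.array([np.cos(PY),np.sin(PY),0])
manip.servo_line(press(-.105,0,z0),vel=.1); print(F(),T())
manip.servo_line(press(-.205,0,z0),vel=.18); print(F())
k=press(-.2095,0,.048); manip.servo_line(k,vel=.1); print(F(),T())
effector.close(8); p=np.array(manip.current_tool_pos()); print('gap',manip.current_finger_gap(),p-k,F(),T())
for d in (.085,.1,.105,.108,.111):
    manip.servo_line(k+u*d,vel=.1); x=np.array(manip.current_tool_pos()); f=F(); print(d,((x-p)@u).round(4),f)
    if f@u<-9: break
effector.open_jaws(); x=np.array(manip.current_tool_pos()); manip.servo_line(x-u*.06+[0,0,.0],vel=.18)
print(T(),F())
E
python3 d.py
```

```text
[-1.6 -0.2 -0.1] 49.9
[ 0.6  0.3 -0.2]
[ 1.  -0.4  0.3] 50.8583
gap 0.020723566817810728 [ 9.73783469e-05 -1.00283609e-03 -6.64800954e-06] [ 0.3 -3.8 -0.5] 51.9583
0.085 0.0851 [ 1.6 -3.1 -0.2]
0.1 0.1 [ 2.6 -4.4 -1.1]
0.105 0.1038 [-0.8 -4.6  1.5]
0.108 0.1049 [-5.7 -5.3  4. ]
0.111 0.1067 [-7.4 -4.8  4.4]
55.7 [ 0.8  0.5 -0.1]
```

The carriage travelled 105 mm to its stop. Now the lever: press down along its arc with the closed fingers, watching the force.

```bash
cat > e.py <<'E'
from h import *
T=manip.current_clock; F=lambda:np.array(manip.current_force()).round(1)
x=np.array(manip.current_tool_pos()); manip.servo_line(x+[0,0,.17],vel=.3)
effector.close(8)
def g(l,h=.011): a=D(25)-l; return press(.03-.13*np.cos(a),-.150,.165+.13*np.sin(a)+h)
q=down(D(96.9))
manip.move_pose(g(0,.06),q); print(T(),F(),manip.current_tool_pos()-g(0,.06))
for n in("scene","top"): cv2.imwrite(f"pics/{n}7.png",viewer.get_image(n)[:,:,::-1])
manip.servo_line(g(0,.014),vel=.12); print(F())
for l in (.15,.3,.4,.45,.5,.53,.56,.59,.62):
    manip.servo_line(g(l),vel=.09); f=F(); z=manip.current_tool_pos()[2]; lam=D(25)-np.arcsin(np.clip((z-.011-.165)/.13,-1,1)); print(l,round(lam,3),f,T())
    if f[2]>17 or T()>66: break
manip.sleep(.1); print(F(),manip.current_tool_pos()[2])
for l in (.25,0): manip.servo_line(g(l),vel=.2)
manip.servo_line(g(0,.06),vel=.25); print(T(),F())
for n in("scene","top"): cv2.imwrite(f"pics/{n}8.png",viewer.get_image(n)[:,:,::-1])
E
python3 e.py
python3 - <<'E'
import sys; sys.path.insert(0,'.')
from h import *
amap(cv2.imread("pics/scene8.png"),325,205,75,75)
E
```

```text
58.5917 [-0.7  1.3 -0. ] [-0.00038499  0.00068525 -0.00046338]
[1.  0.4 0.9]
0.15 0.144 [-3.1  0.   4.6] 59.625
0.3 0.295 [-1.7  0.   3.6] 59.9917
0.4 0.396 [-1.2 -2.2  3.7] 60.2833
0.45 0.444 [ 0.2 -0.7  4.2] 60.5333
0.5 0.494 [ 0.3 -0.4  4.1] 60.7833
0.53 0.518 [-2.3 -0.5 11.1] 61.0333
0.56 0.54 [-6.3 -0.7 17.8] 61.2833
[-6.7 -0.5 18.2] 0.1625754367079713
62.3917 [ 0.1  0.9 -0.9]
205 ..............++++...................++##############+++++##########+...++#
206 ................+...................+++#############++++.+++++#####+.......
207 ....................................++#############+++++.....++##+.........
208 ....................................++###########++++++++.....+++..........
209 ...................................+++##########++++++++GG+..++++..........
210 ...................................+++#########++++++++GGg+..+++++++.......
211 ..................................++++########+++++++++GGG+..++####+++++...
212 ..................................++++#######+++++++##GGGG+..+###+++###++++
213 ..................................++++######++++++++##GGG++..++#+....++
[... 4584 characters left out ...]
+++++..++####.......++####+++####+............+.............
272 ...............+++++.....+++..........++########............++.............
273 ...............++++++..................++######+............++.............
274 ..............+++++++++................++###+##+............+..............
275 ..............+++++++++++..............+#######............++..............
276 ..............+++++GGG+++...............++####+............++..............
277 .............++++++GgggG+..................+++............++...............
278 .............+++++GgggGGG.................................++...............
279 ............++++++GgggGGG++++...........+.................+................
```

The lever met its stop at about 0.5 rad with 18 N, and the case sits under the ram with no orange showing. The robot is clear, so I hand in.

```bash
python3 -c "
from h import *
print(manip.current_force()); print(manip.hand_in())"
```

```text
[ 0.03957371  0.18227544 -0.73051789]
the job is handed in; nothing more can be done
None
```

I handed the job in at about 62 s, with the sleeve at 6, the case in the nest, the carriage fully in, the lid pressed at the stop and the arm clear; no verdict came back, and I dropped the case once on the way and had to regrasp it.

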